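# Read the melting pot's temperature through the cover port

## Robot

A 7-joint arm with a two-finger parallel gripper is mounted at the origin on a cart in front of the work surface, level with it; the furniture and walls round the work are solid. World frame = base frame: x ahead of the robot, y to its left, z up, the work surface at z = 0. Lengths are in m, angles in rad, forces in N, time in s.
With the tool pointing down it reaches from about 0.425 to 0.975 m from the base axis. Payload 16.7 kg.
Tool frame: the origin (TCP) lies between the finger pads; the fingertips stand 17 mm ahead of it and the grasp point (between the pads) lies 2 mm behind it (robot.tip_reach is the distance from the TCP to the fingertips, in m); z points along the fingers, y is the line along which they close (so a half turn about z gives the same grasp; the last joint's range is limited). The gripper opens to 85 mm and grips with 20 to 120 N. Pads are 22 mm wide; open, the fingers measure 114 mm over their backs; the gripper's body (76 mm by 85 mm) begins 54 mm behind the grasp point. The pads swing forward as they close: fully open they stand 13 mm farther back than shut.
Start: joints at [-1.399, 0.426, 0.074, 1.606, -0.034, 1.111, -0.067], TCP at [0.213, 0.641, 0.248] pointing down, gripper open.
Joint ranges: [-2.85, 2.85], [-0.5, 2.14], [-1.23, 1.37], [0.21, 2.46], [-1.02, 4.16], [0.16, 2.05], [-2.73, 2.73]. Speed limits (rad/s): [1.89, 1.89, 2.39, 2.39, 3.01, 3.01, 3.01].

## Interface

Orientations are given as a rotation vector (axis times angle).
In Python, from station import telemetry, vision, robot gives the robot as it stands.
- The arm moves only by the shell command python3 -m crank 'ROWS' [OPENING]. ROWS is JSON, a list that holds one entry, the list of rows, each a list of 4 numbers: the shift along the tool's x, y, z in units of 50 mm (1.0 is 50 mm), then the turn about the tool's z in rad. A call has 1 to 8 rows; each row shifts and turns the commanded pose from where the row before left it, along the tool's axes as they then stand; what a row does not reach is not made up. A row lasts 1/8 s, in which the tool goes at most 62.5 mm and 10.7 degrees, less where a joint would pass 70% of its speed; a pose out of reach is approached as far as the arm can. A call is refused whole if a number of a shift passes 1 or a number of a turn 0.188, either way. A call with a gripper value outside its range is refused whole. OPENING is the finger opening in mm, from 0 to 85.4, set as the call begins (- or left out, the last holds). The fingers move at their own pace and stop on an object; the grip force is fixed at half the most. Time passes only in rows, so rows that do not move let the fingers close. It gives the time, the measured TCP pose, the force, the opening and the grip force at its end, in the units of the state.
- telemetry.state(): the state, without advancing time (a new reading comes with each control period).
- vision.get_image(name): name is "side" or "top" or "wrist"; returns the picture (480x640x3 uint8, red, green, blue); there is no depth.
- vision.camera_params(name): a dict with "intrinsics" (3x3 intrinsics, pixels), "k1" (the pictures are not rectified: a ray, as slopes to the right and down, at radius r is drawn at 1 + k1 r^2 times it, then the intrinsics apply), "origin" and "attitude" of the camera in the world. Camera axes: x right, y up, looking along -z (the intrinsics and any distortion apply to the point x, -y, -z); pixel columns grow to the right and rows downward; lengths in m; the calibration is good to about 2 mm. A picture is of the moment at which its call begins: read the wrist's pose just before it. camera_params takes no time and is no camera call; for the wrist camera it gives the pose at the moment of the call.
- robot.finish_job(): hands the job in; it is judged then, once.
The state is a dict: "time_s": time; "joints": joint angles; "qd": joint speeds; "joint_torque": joint torques, N m; "position": TCP position; "orientation": TCP orientation; "force": force on the tool from outside, world axes, zero at the start; "torque": the same for the moment, N m; "width": opening from 0.0 (shut) to 1.0 (fully open); "gripper_force": force on a finger pad.
Only numpy, scipy, OpenCV 4.12 (cv2) and the standard library are available. Lean on these libraries where they do the work, as an engineer would, in place of code of your own. Each camera call takes 0.05 s, during which the arm holds its last target. There are 200 camera calls.

## Task

The small melting pot is warming up empty. Swing its cover over the pot until it is fully shut, then take the stem thermometer (not the stirring rod) out of the plywood rack and lower its stem, upright, through the port in the cover until the black ring on the stem is level with the top of the port. Keep the stem in the middle of the port: the thermometer must not touch the cover, the port or the pot at any moment, or the reading is false; leave the other things where they are, and finish while still holding the thermometer there.

Things in the scene. Friction and masses are not known exactly. Their poses are not given: they have to be found in the camera images.
- pot: Round stainless melting pot on a black foot, fixed to the table, 164 mm over the foot and 152 mm over the rim, 105 mm high, open above; inside 126 mm wide, inner floor 34 mm above the table. Heat dial on its front (-x). Origin at the centre of its underside, z up.
- cover (a joint): Swing of the pot's cover about the upright pin at the pot's rear left. 0 = fully shut, against its stop; grows as the cover swings away to the pot's left (clockwise seen from above), to 1.75 rad. Light friction (about 1 N at the knob); it stays where it is left. The cover is a flat steel disc, 152 mm across and 4 mm thick, lying just over the rim, with the port in its middle and a knob.
- cover_hinge (a point): On the axis of the cover's upright pin, at the height of the knob's grip point. The pin's top is 21 mm above the rim; the port's axis is 100 mm and the knob's axis 155 mm from it, both on one straight line.
- cover_knob (a point): Grip point of the cover's round black upright knob, 24 mm across; on its axis, 32 mm above the rim. The knob's top is 14 mm above this point and the cover's face 28 mm below it.
- port (a point): Centre of the top of the port: a short upright steel collar in the middle of the cover, 31 mm outside, with a round bore 20 mm wide straight through cover and collar, 15 mm long. The point is 16 mm above the pot's rim; with the cover shut it stands over the middle of the pot. z up.
- thermometer: Stem thermometer, 70 g: white box handle 18 mm (x) by 26 mm (y) by 73 mm tall, small display in its upper -x face; below it a steel stem 6 mm thick and 106 mm long with a black ring. Loose, hanging upright in one of the two holes of the rack with its handle's foot on the upper board. Origin at the middle of the handle's foot where the stem begins; z up along the stem.
- handle (a point): Grip point in the middle of the thermometer's handle, 45 mm above its foot, 28 mm below its top; the fingers close along the thermometer's x (18 mm).
- stem_ring (a point): Centre of the black ring on the thermometer's stem, 50 mm below the handle's foot and 56 mm above the tip.
- stem_tip (a point): Tip of the thermometer's stem, 106 mm below the handle's foot.
- rack: Plywood rack with two boards, fixed, 70 by 164 mm and 128 mm high; through each board two holes, 9.5 mm wide, 80 mm apart along its y. Origin at the centre of its underside. The tools come out straight up.
- stirrer: Stirring rod with a round turned wooden handle 55 mm tall and 23 mm thick on a 6 mm steel rod, hanging in the rack's other hole; to be left alone. Origin at the middle of the handle's foot.
- empty_tin: Empty open tin, 68 mm across, 62 mm high, loose on the table; bystander. Origin under its centre.
- wax_block: Cream wax block, 44 by 62 by 28 mm, loose on the table; bystander. Origin under its centre.
- brush: Flat brush with a red handle, 42 by 190 by 10 mm, loose on the table; bystander. Origin under its centre.

How it is judged:
By the outcome, as a careful person would: the job done as asked, in the order asked, and still so for the second after the job is handed in, while the arm keeps its last pose, push and grip.
It also fails if it takes over 64 s, if anything falls off the work surface, if the arm or the gripper's body presses on something with over 40 N, if the wrist force passes 120 N, or if a joint passes its speed limit or range.

## Working session

There is one attempt and no reset: what is moved stays moved. The work goes in short steps, Python scripts to look and compute and a shell command to move; the robot and the scene stay as the last step left them, time stands still between calls to the robot, and variables do not carry over. Pictures are saved under pics/ and viewed, at most 10 in all, crops included, and the job is handed in when it is done.

```bash
mkdir -p pics; ls; python3 - <<'E'
from station import telemetry, vision, robot
import cv2,numpy as np
s=telemetry.state();print(s)
for n in ("side","top","wrist"):
    p=vision.camera_params(n);print(n,p)
    im=vision.get_image(n);cv2.imwrite(f"pics/{n}0.png",im[:,:,::-1])
E
```

```text
pics
{'time_s': 0.0, 'joints': array([-1.39950868,  0.42675917,  0.07388445,  1.60663992, -0.03410179,
        1.11079594, -0.06708135]), 'qd': array([ 0.00040715,  0.00058661,  0.00055016,  0.00114556,  0.0008675 ,
       -0.00174982,  0.00049459]), 'joint_torque': array([ 4.00426570e-04, -9.49835801e+01,  3.76114815e+00, -4.63522339e+01,
        1.92911929e-02,  1.03676747e-02,  2.92810955e-05]), 'position': array([0.21275744, 0.64016867, 0.24757894]), 'orientation': array([-5.01788382e-01, -3.10115663e+00,  2.10177563e-03]), 'force': array([ 0.2439317 , -0.47274394, -1.14089766]), 'torque': array([-0.00271626,  0.01405981,  0.00525124]), 'gripper_force': 0.0, 'width': 0.9995634679506388}
side {'intrinsics': array([[509.36742685,   0.        , 324.07781891],
       [  0.        , 509.36742685, 243.10851211],
       [  0.        ,   0.        ,   1.        ]]), 'k1': -0.0187510783569367, 'origin': array([0.4788346 , 1.03543282, 0.56230729]), 'attitude': array([ 0.0285467 , -1.65733362, -2.65629909])}
top {'intrinsics': array([[616.90369026,   0.        , 312.87871781],
       [  0.        , 616.90369026, 250.11112792],
       [  0.        ,   0.        ,   1.        ]]), 'k1': -0.07127048913994541, 'origin': array([0.25551975, 0.14790237, 1.45481902]), 'attitude': array([ 0.1228416 , -0.14787291, -1.58090923])}
wrist {'intrinsics': array([[397.37273568,   0.        , 321.91928181],
       [  0.        , 397.37273568, 238.19168807],
       [  0.        ,   0.        ,   1.        ]]), 'k1': -0.015588428245245922, 'origin': array([0.14095049, 0.66229259, 0.37345439]), 'attitude': array([-0.26271877, -0.18825232,  1.24066945])}
```

View pics/top0.png

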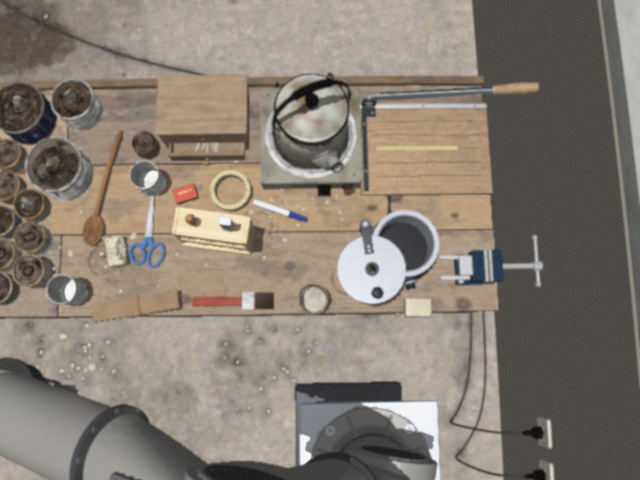

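View pics/side0.png

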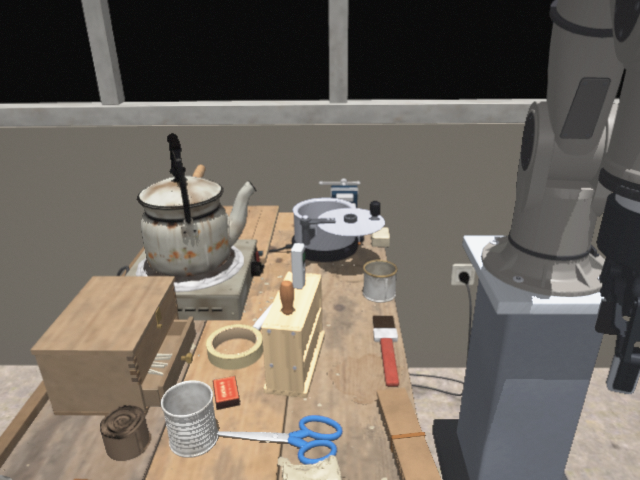

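Top view: pot at about (407,245), cover swung away with port (372,269), knob (377,293) and hinge near (366,235). The rack is at (212,230), with the white thermometer at (226,222) and the stirrer at (190,216). The side view shows the thermometer's white handle at (298,265).

```bash
cat > h.py <<'E'
from station import telemetry, vision, robot
import cv2,numpy as np
from scipy.spatial.transform import Rotation as R
def ray(p,u,v):
    K=p["intrinsics"]
    d=cv2.undistortPoints(np.array([[[u,v]]],float),K,np.array([p["k1"],0,0,0,0.]))[0,0]
    r=R.from_rotvec(p["attitude"]).apply([d[0],-d[1],-1.]);return np.array(p["origin"]),r
def onz(p,u,v,z):
    o,r=ray(p,u,v);return o+r*(z-o[2])/r[2]
def proj(p,X):
    c=R.from_rotvec(p["attitude"]).inv().apply(np.array(X)-p["origin"]);x,y=c[0]/-c[2],-c[1]/-c[2]
    f=1+p["k1"]*(x*x+y*y);K=p["intrinsics"];return np.array([K[0,0]*x*f+K[0,2],K[1,1]*y*f+K[1,2]])
def tri(rs):
    A=np.zeros((3,3));b=np.zeros(3)
    for o,r in rs:
        r=r/np.linalg.norm(r);M=np.eye(3)-np.outer(r,r);A+=M;b+=M@o
    return np.linalg.solve(A,b)
def save(im,n,box=None,k=1):
    if box: im=im[box[1]:box[3],box[0]:box[2]]
    cv2.imwrite("pics/"+n,cv2.resize(im[:,:,::-1],None,fx=k,fy=k,interpolation=cv2.INTER_CUBIC))
def blobs(im,box,f,amin=5):
    x0,y0,x1,y1=box;c=im[y0:y1,x0:x1]
    m=f(c.astype(int)).astype(np.uint8);n,l,st,ce=cv2.connectedComponentsWithStats(m)
    return [(int(st[i,4]),(ce[i]+[x0,y0]).round(1).tolist(),(st[i,:4]+[x0,y0,0,0]).tolist()) for i in range(1,n) if st[i,4]>=amin]
E
python3 - <<'E'
from h import *
p=vision.camera_params("top");im=cv2.imread("pics/top0.png")[:,:,::-1]
a=cv2.resize(im[200:320,330:450],None,fx=5,fy=5,interpolation=cv2.INTER_CUBIC)[:600,:600]
b=cv2.resize(im[200:260,165:265],None,fx=2,fy=2)  
b=np.vstack([b,np.zeros((480,200,3),np.uint8)])
s=cv2.imread("pics/side0.png")[:,:,::-1]
b[120:520]=cv2.resize(s[235:335,265:315],None,fx=4,fy=4)
save(np.hstack([a,b]),"c1.png")
dark=lambda c:c.max(2)<70
print("knob/port",blobs(im,(355,220,395,305),dark))
print("white",blobs(im,(205,205,245,235),lambda c:c.min(2)>190))
print("side white",blobs(s,(285,235,310,295),lambda c:c.min(2)>170))
for n,u,v,z in (("port",372,269,.121),("knob",377,293,.151),("hinge",366,228,.126),("rimc",407,245,.105),("th",225,221,.201),("st",190,217,.183),("tin",314,299,.06),("rackbase",212,230,.128)):
    print(n,onz(p,u,v,z).round(3))
E
```

```text
knob/port [(159, [388.9, 231.1], [380, 223, 15, 19]), (25, [372.4, 267.2], [370, 265, 6, 6]), (30, [378.6, 292.1], [375, 288, 7, 9])]
white [(191, [219.4, 218.1], [205, 213, 27, 12]), (44, [238.5, 218.8], [233, 216, 12, 6]), (116, [219.2, 232.7], [205, 229, 38, 6])]
side white [(99, [297.4, 247.4], [291, 243, 13, 10]), (52, [288.7, 276.2], [285, 272, 8, 9]), (156, [304.3, 287.1], [295, 273, 15, 22])]
port [ 0.444 -0.004  0.121]
knob [ 0.388 -0.01   0.151]
hinge [0.534 0.007 0.126]
rimc [ 0.499 -0.086  0.105]
th [0.537 0.308 0.201]
st [0.551 0.384 0.183]
tin [0.385 0.123 0.06 ]
rackbase [0.534 0.346 0.128]
```

View pics/c1.png

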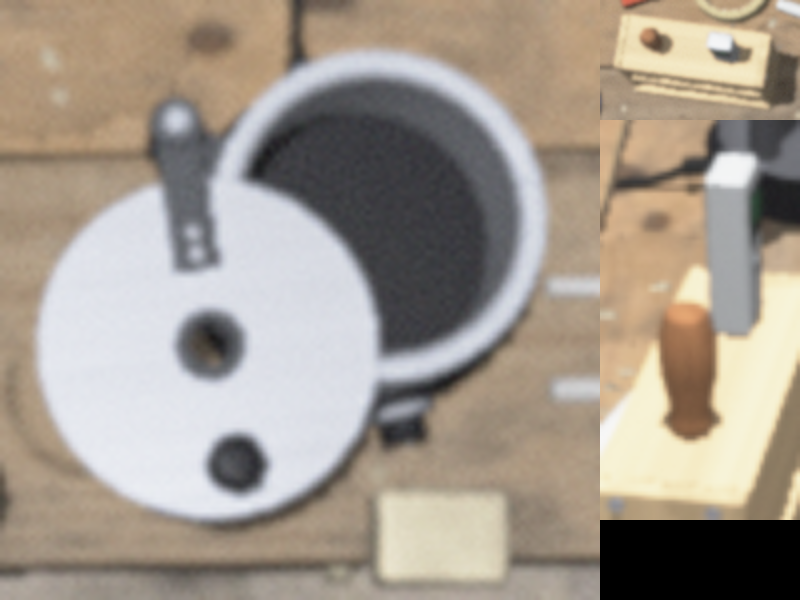

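The crop shows the pin at about (365.2,224), port (372,268.8), knob (377.6,292.6) and rim circle centre about (406,243), r 33. I'll work out the swing geometry.

```bash
python3 - <<'E'
from h import *
p=vision.camera_params("top")
H=onz(p,365.2,224,.126)[:2];P=onz(p,372,268.8,.121)[:2];Kn=onz(p,377.6,292.6,.151)[:2];C=onz(p,406,243.2,.105)[:2]
print(H,P,Kn,C,[np.linalg.norm(v-H) for v in (P,Kn,C)])
d=(P+Kn)/2-H;a0=np.arctan2(d[1],d[0]);d2=C-H;a1=np.arctan2(d2[1],d2[0]);print("ang",a0,a1,a1-a0)
s=telemetry.state();T=R.from_rotvec(s["orientation"]).as_matrix();print(s["position"],T.round(3),robot.tip_reach)
# tool y direction options: radial
for sg in(1,-1):
    y=sg*np.array([np.cos(a0),np.sin(a0)]);cur=T[:2,1]
    # turn about tool z (down): world yaw change negative
    dy=np.arctan2(y[1],y[0])-np.arctan2(cur[1],cur[0]);print(sg,"tool turn",-(dy+np.pi)%(2*np.pi)-np.pi, dy)
E
```

```text
[0.54324012 0.00849404] [ 0.4439423  -0.00390665] [ 0.38846228 -0.01082199] [ 0.5028555  -0.08377266] [np.float64(0.10006915068493348), np.float64(0.15597848784087845), np.float64(0.1007177327456915)]
ang -3.0174032970473026 -1.9833699290442408 1.0340333680030618
[0.21277537 0.64029091 0.24777013] [[-0.949  0.315 -0.   ]
 [ 0.315  0.949 -0.001]
 [-0.    -0.001 -1.   ]] 0.017
1 tool turn -2.015829046957986 -4.2673562602216
-1 tool turn 1.125763606631807 -1.1257636066318073
```

```bash
python3 -m crank '[[[0,0,0,0.188],[0,0,0,0.188],[0,0,0,0.188],[0,0,0,0.188],[0,0,0,0.188],[0,0,0,0.186],[0,0,0,0],[0,0,0,0]]]' 85; python3 -m crank '[[[-0.7,0.16,0,0],[-0.8,0.18,0,0],[-0.8,0.18,0,0],[-0.8,0.18,0,0],[-0.8,0.18,0,0],[-0.8,0.18,0,0],[-0.8,0.18,0,0],[-0.8,0.18,0,0]]]'
```

```text
time_s: 1.15
position: [0.2127, 0.6405, 0.2481]
orientation: [2.071, 2.362, -0.0]
force: [-0.3, -1.0, -0.2]
width: 0.995
gripper_force: 0.0
time_s: 2.15
position: [0.3235, 0.3357, 0.2485]
orientation: [-2.072, -2.361, -0.001]
force: [0.1, 1.0, -0.2]
width: 0.996
gripper_force: 0.0
```

```bash
python3 -m crank '[[[-0.8,0.2,0,0],[-0.8,0.2,0,0],[-0.8,0.2,0,0],[-0.8,0.2,0,0],[-0.8,0.2,0,0],[-0.8,0.2,0,0],[-0.7,0.2,0,0],[0,0,0,0]]]'; python3 -m crank '[[[0,0,0,0],[0,0,0,0]]]'
```

```text
time_s: 3.15
position: [0.4278, 0.0707, 0.2486]
orientation: [2.077, 2.356, 0.001]
force: [-0.6, 0.9, 0.0]
width: 0.995
gripper_force: 0.0
time_s: 3.4
position: [0.4269, 0.0738, 0.2483]
orientation: [-2.074, -2.36, 0.0]
force: [0.6, -0.8, 0.2]
width: 0.995
gripper_force: 0.0
```

```bash
python3 -m crank '[[[-0.1,0.03,0.4,0],[-0.2,0.03,0.5,0],[-0.2,0.03,0.5,0],[0,0.03,0.5,0],[0,0,0.3,0],[0,0,0,0],[0,0,0,0]]]'; python3 - <<'E'
from h import *
s=telemetry.state();p=s["position"];T=R.from_rotvec(s["orientation"]).as_matrix()
H=np.array([.5432,.0085]);f=p[:2]-.05*T[:2,1];print(p,f,np.linalg.norm(f-H),T[:2,:2])
print("H in tool",T.T@(np.array([*H,p[2]])-p),s["force"])
im=vision.get_image("wrist");save(im,"w1.png")
E
```

```text
time_s: 4.28
position: [0.4364, 0.0493, 0.1388]
orientation: [2.076, 2.358, 0.001]
force: [-0.9, 0.2, 0.8]
width: 0.997
gripper_force: 0.0
[0.43643349 0.04932798 0.13882986] [0.38683772 0.04298298] 0.16011945574683067 [[-0.12690012  0.99191545]
 [ 0.99191548  0.12690006]]
H in tool [-5.40465937e-02  1.00722279e-01  2.56872599e-05] [-0.85649208  0.16945727  0.79728481]
```

View pics/w1.png

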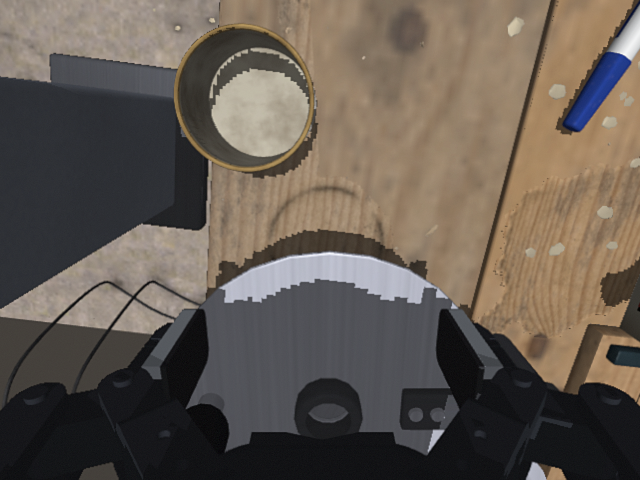

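The knob is at (210,425), just ahead of the left finger, so I start the swing about the pin.

```bash
python3 -m crank '[[[-0.206,-0.098,0,-0.1],[-0.206,-0.098,0,-0.1],[-0.206,-0.098,0,-0.1],[-0.206,-0.098,0,-0.1],[-0.206,-0.098,0,-0.1],[-0.206,-0.098,0,-0.1],[0,0,0,0]]]'; cat > sw.py <<'E'
from h import *
s=telemetry.state();p=s["position"];T=R.from_rotvec(s["orientation"]).as_matrix()
print("H in tool",T.T@(np.array([.5432,.0085,p[2]])-p),"yaw y",np.arctan2(T[1,1],T[0,1]),s["force"])
q=vision.camera_params("top");im=vision.get_image("top");save(im,"t_now.png")
E
python3 sw.py
```

```text
time_s: 5.2
position: [0.4321, -0.0186, 0.139]
orientation: [1.289, 2.864, 0.002]
force: [0.7, 0.3, -0.0]
width: 0.996
gripper_force: 0.0
H in tool [-0.05338868  0.10118074  0.0001529 ] yaw y 0.7250377524313741 [ 0.70068723  0.30676782 -0.02472952]
```

```bash
python3 -m crank '[[[-0.206,-0.098,0,-0.1],[-0.206,-0.098,0,-0.1],[-0.206,-0.098,0,-0.1],[-0.206,-0.098,0,-0.1],[-0.206,-0.098,0,-0.1],[0,0,0,0]]]';python3 -m crank '[[[-0.062,-0.03,0,-0.03],[-0.062,-0.03,0,-0.03],[0,0,0,0],[0,0,0,0]]]'; python3 sw.py;  python3 - <<'E'
from h import *
im=cv2.imread("pics/t_now.png")[:,:,::-1];save(im,"t2.png",(330,190,450,310),5)
E
```

```text
time_s: 6.0
position: [0.4583, -0.0682, 0.1385]
orientation: [0.542, 3.094, -0.0]
force: [-0.4, 0.4, -0.1]
width: 0.993
gripper_force: 0.0
time_s: 6.5
position: [0.4628, -0.0731, 0.1383]
orientation: [0.446, 3.11, -0.0]
force: [-0.2, 0.6, -0.6]
width: 0.996
gripper_force: 0.0
H in tool [-5.42265694e-02  1.00850184e-01  8.11198398e-06] yaw y 1.2859830019858913 [-0.21357095  0.60594811 -0.56885768]
```

View pics/t2.png

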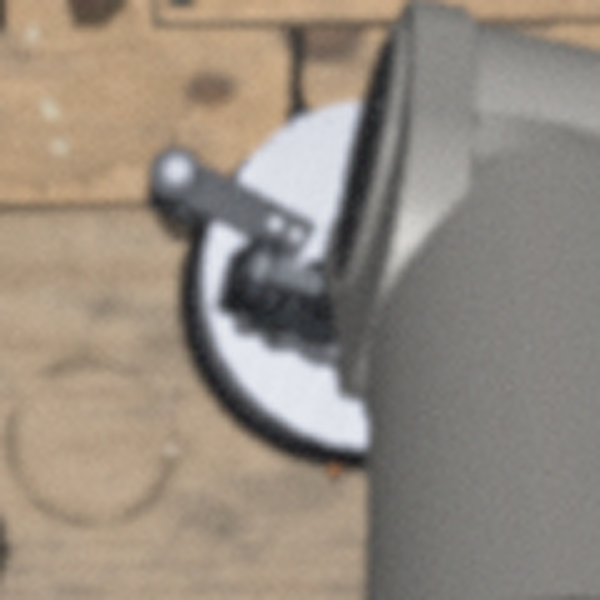

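The cover now sits almost over the pot, so I creep on until the stop shows in the force.

```bash
for i in 1; do python3 -m crank '[[[-0.041,-0.02,0,-0.02],[-0.041,-0.02,0,-0.02],[0,0,0,0]]]';done; python3 -m crank '[[[-0.041,-0.02,0,-0.02],[0,0,0,0]]]'; python3 -m crank '[[[-0.041,-0.02,0,-0.02],[0,0,0,0]]]'
```

```text
time_s: 6.92
position: [0.4664, -0.0764, 0.1383]
orientation: [0.382, 3.118, -0.0]
force: [0.1, 0.4, -0.8]
width: 0.999
gripper_force: 0.0
time_s: 7.18
position: [0.4681, -0.0778, 0.1384]
orientation: [0.351, 3.122, -0.0]
force: [-0.3, 1.3, 1.3]
width: 0.993
gripper_force: 0.0
time_s: 7.42
position: [0.4699, -0.0792, 0.1383]
orientation: [0.32, 3.125, -0.0]
force: [-0.1, 0.5, 0.0]
width: 0.996
gripper_force: 0.0
```

```bash
for i in 1; do python3 -m crank '[[[-0.041,-0.02,0,-0.02],[0,0,0,0]]]';done; python3 -m crank '[[[-0.041,-0.02,0,-0.02],[0,0,0,0]]]'; python3 -m crank '[[[-0.041,-0.02,0,-0.02],[0,0,0,0]]]'; python3 sw.py;  python3 - <<'E'
from h import *
im=vision.get_image("side");save(im,"s2.png",(270,170,420,280),5)
E
```

```text
time_s: 7.68
position: [0.4705, -0.0802, 0.138]
orientation: [-0.288, -3.126, -0.001]
force: [-6.7, 3.1, 4.4]
width: 0.995
gripper_force: 4.0
time_s: 7.92
position: [0.4696, -0.0811, 0.1372]
orientation: [-0.257, -3.123, -0.002]
force: [-21.3, 8.4, 8.9]
width: 0.993
gripper_force: 11.2
time_s: 8.18
position: [0.469, -0.0814, 0.1368]
orientation: [-0.227, -3.12, -0.005]
force: [-39.1, 17.4, 29.1]
width: 0.994
gripper_force: 21.3
H in tool [-0.060396    0.09970502 -0.00058283] yaw y 1.425842627594336 [-39.14698827  17.43970813  29.06054641]
```

View pics/s2.png

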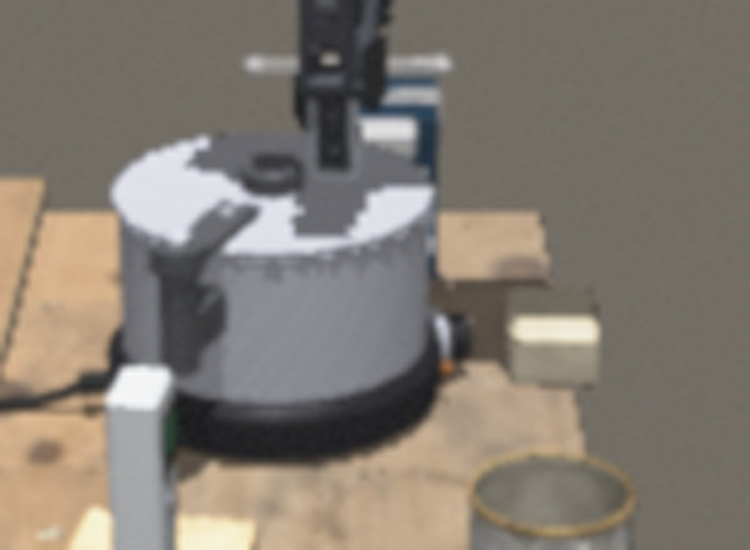

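The cover is down over the rim and the force climbed steeply against the stop, so it is shut. I back off along the arc and rise.

```bash
python3 -m crank '[[[0.082,0.04,0,0.04],[0.1,0.05,0,0.05],[0.2,0.1,0,0.1],[0,0,0,0]]]'; python3 -m crank '[[[0,0,-0.4,0],[0,0,-0.8,0],[0,0,-0.8,0],[0,0,-0.8,0],[0,0,-0.8,0],[0,0,-0.4,0],[0,0,0,0]]]'; python3 sw.py
```

```text
time_s: 8.78
position: [0.4582, -0.0697, 0.1383]
orientation: [-0.52, -3.098, -0.0]
force: [0.3, -0.4, -0.5]
width: 0.996
gripper_force: 0.0
time_s: 9.65
position: [0.4593, -0.0703, 0.3397]
orientation: [0.518, 3.096, 0.002]
force: [1.2, 0.6, -1.1]
width: 0.993
gripper_force: 0.0
H in tool [-0.0536402  0.1018456  0.0002833] yaw y 1.2389997876540548 [ 1.21578978  0.60363707 -1.05344165]
```

```bash
python3 -m crank '[[[0,0,0,0.188],[0,0,0,0.188],[0,0,0,0.188],[0,0,0,0.188],[0,0,0,0.188],[0,0,0,0.188],[0,0,0,0.188],[0,0,0,0.07]]]'; python3 -m crank '[[[0.6,0.06,0,0],[0.75,0.06,0,0],[0.75,0.06,0,0],[0.75,0.06,0,0],[0.75,0.06,0,0],[0.75,0.06,0,0],[0.75,0.06,0,0],[0.6,0.05,0,0]]]'; python3 -m crank '[[[0,0,0,0],[0,0,0,0],[0,0,0,0]]]';python3 - <<'E'
from h import *
s=telemetry.state();p=s["position"];T=R.from_rotvec(s["orientation"]).as_matrix();print(p,np.arctan2(T[1,1],T[0,1]),vision.camera_params("wrist"))
im=vision.get_image("wrist");save(im,"w2.png")
im=vision.get_image("top");save(im,"t3.png")
E
```

```text
time_s: 10.7
position: [0.4581, -0.0702, 0.3372]
orientation: [-2.38, -2.05, 0.003]
force: [-1.4, 0.5, 0.3]
width: 0.991
gripper_force: 0.0
time_s: 11.7
position: [0.5232, 0.2098, 0.337]
orientation: [-2.376, -2.055, 0.003]
force: [-0.2, -0.7, 0.5]
width: 0.994
gripper_force: 0.0
time_s: 12.08
position: [0.5232, 0.2075, 0.3383]
orientation: [2.379, 2.052, -0.0]
force: [-0.6, 0.5, -0.3]
width: 0.993
gripper_force: 0.0
[0.52324635 0.20749194 0.33832469] -0.14718866885342338 {'intrinsics': array([[397.37273568,   0.        , 321.91928181],
       [  0.        , 397.37273568, 238.19168807],
       [  0.        ,   0.        ,   1.        ]]), 'k1': -0.015588428245245922, 'origin': array([0.53477611, 0.28072977, 0.46406737]), 'attitude': array([-0.3020595 ,  0.0221315 , -0.14543681])}
```

View pics/w2.png

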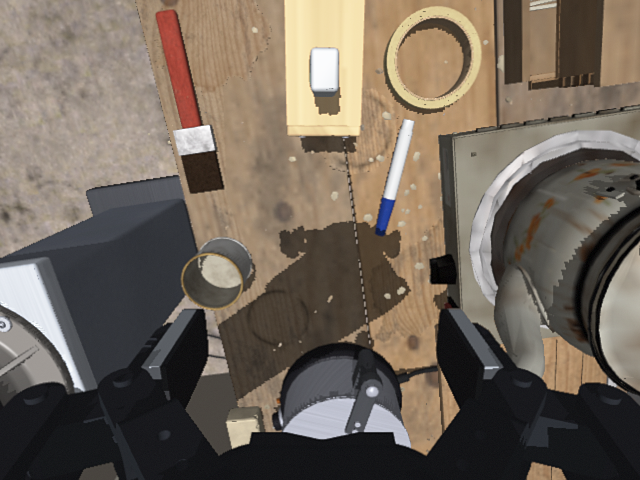

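The wrist view shows the handle's white top at about (325,62), nearly aligned with the rack and the tool. I measure it, and the port from the top view.

```bash
python3 - <<'E'
from h import *
im=cv2.imread("pics/w2.png")[:,:,::-1]
p=dict(intrinsics=np.array([[397.37273568,0,321.91928181],[0,397.37273568,238.19168807],[0,0,1]]),k1=-0.015588428,origin=np.array([0.53477611,0.28072977,0.46406737]),attitude=np.array([-0.3020595,0.0221315,-0.14543681]))
x0,y0,x1,y1=300,35,350,110
c=im[y0:y1,x0:x1].astype(int)
for thr in (180,215,235):
    m=(c.min(2)>thr).astype(np.uint8)
    cs,_=cv2.findContours(m,cv2.RETR_EXTERNAL,cv2.CHAIN_APPROX_NONE);k=max(cs,key=cv2.contourArea)
    r=cv2.minAreaRect(k);b=cv2.boxPoints(r)+[x0,y0]
    W=np.array([onz(p,u,v,.201)[:2] for u,v in b]);print(thr,b.round(1).tolist(),W.mean(0).round(4),[np.linalg.norm(W[i]-W[i-1]).round(4) for i in range(4)],[np.degrees(np.arctan2(*(W[i]-W[i-1])[::-1])).round(1) for i in range(4)])
rk=[(288,135),(361,135),(286,5),(364,5)]
print(np.array([onz(p,u,v,.128)[:2] for u,v in rk]))
z=cv2.resize(im[30:110,290:370],None,fx=6,fy=6,interpolation=cv2.INTER_CUBIC)
t=cv2.imread("pics/t3.png")[:,:,::-1]; q=vision.camera_params("top")
a=cv2.resize(t[205:285,360:413],None,fx=6,fy=6,interpolation=cv2.INTER_CUBIC)
save(np.hstack([z,a]),"c2.png")
g=t.astype(int)
print(blobs(t,(360,205,445,285),lambda c:c.max(2)<75))
E
```

```text
180 [[311.0, 48.0], [337.0, 48.0], [337.0, 89.0], [311.0, 89.0]] [0.54  0.307] [np.float64(0.0234), np.float64(0.0157), np.float64(0.0234), np.float64(0.0162)] [np.float64(81.2), np.float64(-8.4), np.float64(-97.8), np.float64(171.6)]
215 [[312.0, 49.0], [336.0, 49.0], [336.0, 88.0], [312.0, 88.0]] [0.54  0.307] [np.float64(0.0222), np.float64(0.0145), np.float64(0.0222), np.float64(0.0149)] [np.float64(81.2), np.float64(-8.4), np.float64(-97.8), np.float64(171.6)]
235 [[313.0, 50.0], [335.0, 50.0], [335.0, 87.0], [313.0, 87.0]] [0.54   0.3071] [np.float64(0.0211), np.float64(0.0133), np.float64(0.0211), np.float64(0.0137)] [np.float64(81.2), np.float64(-8.4), np.float64(-97.9), np.float64(171.6)]
[[0.50489094 0.26873998]
 [0.56414143 0.25999702]
 [0.51957403 0.36269971]
 [0.57762927 0.35413845]]
[(409, [379.1, 262.4], [360, 228, 69, 56]), (46, [406.1, 240.8], [403, 237, 8, 8]), (66, [431.7, 249.5], [427, 245, 10, 10])]
```

View pics/c2.png

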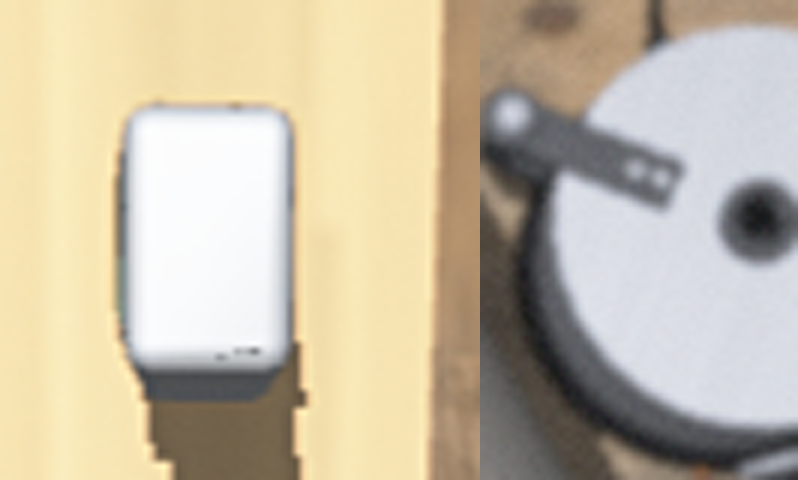

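The handle is centred on (0.540, 0.307) at yaw -8.4°, and the tool is already at that yaw. The port shows at (406.7,241.6) in the top view, with the cover concentric on the pot.

```bash
python3 -m crank '[[[0.4,0,0,0],[0.6,0.02,0,0],[0.6,0.02,0,0],[0.42,0,0,0],[0,0,0,0],[0,0,0,0],[0,0,0,0]]]';python3 -m crank '[[[0,0,0.4,0],[0,0,0.5,0],[0,0,0.5,0],[0,0,0.5,0],[0,0,0.2,0],[0,0,0,0],[0,0,0,0]]]'; python3 - <<'E'
from h import *
q=vision.camera_params("top")
for u,v,z in((406.7,241.6,.121),(406.3,241.2,.121)):print(onz(q,u,v,z))
E
```

```text
time_s: 13.05
position: [0.54, 0.3074, 0.3385]
orientation: [2.379, 2.052, 0.0]
force: [-0.2, -0.1, 0.4]
width: 0.995
gripper_force: 0.0
time_s: 13.92
position: [0.5403, 0.3082, 0.2344]
orientation: [2.378, 2.053, 0.002]
force: [-0.9, -0.8, 0.7]
width: 0.995
gripper_force: 0.0
[ 0.50349639 -0.08273189  0.121     ]
[ 0.50440622 -0.08188122  0.121     ]
```

```bash
python3 -m crank '[[[-0.02,0,0.4,0],[0,0,0.5,0],[0,0,0.3,0],[0,0,0.07,0],[0,0,0,0],[0,0,0,0]]]';python3 -m crank '[[[0,0,0,0],[0,0,0,0],[0,0,0,0],[0,0,0,0],[0,0,0,0],[0,0,0,0],[0,0,0,0],[0,0,0,0]]]' 0
```

```text
time_s: 14.68
position: [0.5401, 0.3074, 0.1706]
orientation: [2.378, 2.053, 0.002]
force: [0.3, 0.5, 0.4]
width: 0.995
gripper_force: 0.0
time_s: 15.68
position: [0.5397, 0.3071, 0.1699]
orientation: [-2.378, -2.053, -0.0]
force: [-0.5, -1.5, 5.4]
width: 0.201
gripper_force: 58.8
```

```bash
python3 -m crank '[[[0,0,-0.2,0],[0,0,-0.4,0],[0,0,-0.6,0],[0,0,-0.6,0],[0,0,-0.6,0],[0,0,-0.6,0],[0,0,-0.5,0],[0,0,-0.3,0]]]';python3 -m crank '[[[0,0,-0.1,0],[0,0,0,0],[0,0,0,0]]]'; python3 - <<'E'
from h import *
s=telemetry.state();p=s["position"];T=R.from_rotvec(s["orientation"]).as_matrix();print(p,T.round(4),s["width"])
a=vision.get_image("side");b=vision.get_image("wrist");save(a,"s4.png");save(b,"w4.png")
save(np.hstack([a[100:400,200:400],b[180:480,200:440]]),"c4.png",None,1.8)
E
```

```text
time_s: 16.68
position: [0.5399, 0.3071, 0.3614]
orientation: [2.378, 2.053, 0.002]
force: [0.6, 0.7, -0.6]
width: 0.2
gripper_force: 58.5
time_s: 17.05
position: [0.5394, 0.307, 0.3638]
orientation: [-2.377, -2.053, 0.002]
force: [0.0, 0.3, -1.5]
width: 0.206
gripper_force: 58.5
[0.53938048 0.30703007 0.36382014] [[ 1.455e-01  9.894e-01 -1.200e-03]
 [ 9.894e-01 -1.455e-01 -9.000e-04]
 [-1.100e-03 -1.000e-03 -1.000e+00]] 0.20557237497980826
```

View pics/c4.png

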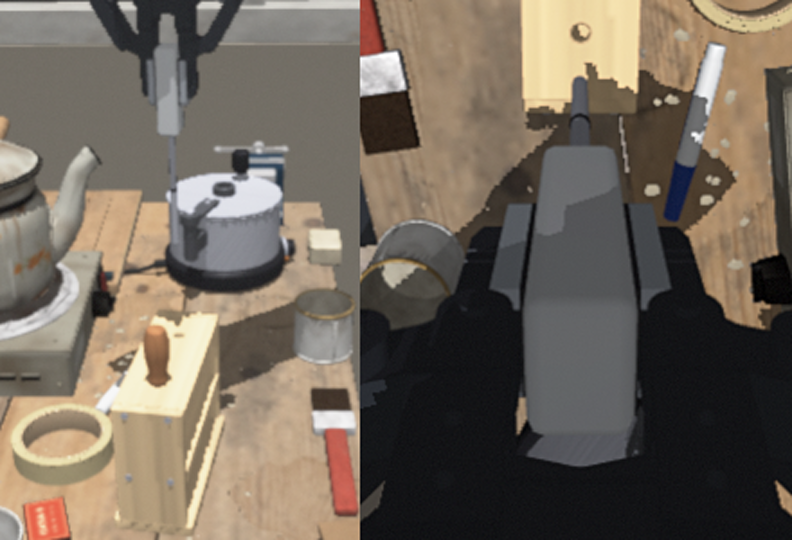

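The thermometer is held upright and clear of the rack: ring at wrist pixel (322,245), tip at (322,224). I carry it over the pot.

```bash
python3 -m crank '[[[-0.2,0.03,0,0],[-0.4,0.03,0,0],[-0.6,0.03,0,0],[-0.6,0.03,0,0],[-0.6,0.03,0,0],[-0.6,0.03,0,0],[-0.6,0.03,0,0],[-0.6,0.03,0,0]]]';python3 -m crank '[[[-0.6,0.03,0,0],[-0.6,0.03,0,0],[-0.6,0.03,0,0],[-0.6,0.03,0,0],[-0.6,0.03,0,0],[-0.5,0.03,0,0],[-0.4,0.02,0,0],[-0.2,0,0,0]]]';python3 -m crank '[[[0,0,0,0],[0,0,0,0],[0,0,0,0],[0,0,0,0]]]'; cat > look.py <<'E'
from h import *
import sys
s=telemetry.state();p=s["position"];T=R.from_rotvec(s["orientation"]).as_matrix()
pw=vision.camera_params("wrist");b=vision.get_image("wrist");ps=vision.camera_params("side");a=vision.get_image("side")
print(p.round(4),T[:,2].round(4),s["force"].round(1),s["width"])
tip=p+T[:,2]*.148;ring=p+T[:,2]*.092;port=np.array([.504,-.0825,.121])
for n,q in(("wrist",pw),("side",ps)):print(n,"tip",proj(q,tip).round(1),"ring",proj(q,ring).round(1),"port",proj(q,port).round(1))
np.savez("last.npz",a=a,b=b,po=pw["origin"],pa=pw["attitude"],p=p,T=T)
cw=proj(pw,tip).astype(int);cs=proj(ps,tip).astype(int);n=sys.argv[1];k=int(sys.argv[2]) if len(sys.argv)>2 else 55
f=lambda im,c:cv2.resize(im[max(c[1]-k,0):c[1]+k,c[0]-k:c[0]+k],(400,400),interpolation=cv2.INTER_CUBIC)
print("crop origins wrist",cw-k,"side",cs-k,"scale",400/(2*k))
save(np.hstack([f(b,cw),f(a,cs)]),n)
E
python3 look.py c5.png
```

```text
time_s: 18.15
position: [0.5202, 0.0945, 0.365]
orientation: [-2.379, -2.051, -0.001]
force: [-0.2, -0.7, -0.5]
width: 0.201
gripper_force: 58.5
time_s: 19.15
position: [0.4997, -0.1091, 0.365]
orientation: [-2.38, -2.05, -0.001]
force: [0.9, -0.2, -0.1]
width: 0.204
gripper_force: 58.5
time_s: 19.65
position: [0.5011, -0.1062, 0.3648]
orientation: [-2.377, -2.054, 0.0]
force: [-0.6, 0.4, -0.9]
width: 0.205
gripper_force: 58.5
[ 0.5011 -0.1062  0.3648] [-1.e-04 -1.e-04 -1.e+00] [-0.6  0.4 -0.9] 0.20478468232914346
wrist tip [320.9 223.1] ring [320.6 248.4] port [320.5 171.1]
side tip [325.1 160.3] ring [324.9 136.4] port [324.1 202.7]
crop origins wrist [265 168] side [270 105] scale 3.6363636363636362
```

```bash
python3 -m crank '[[[0.2,0,0,0],[0.276,0,0,0],[0,0,0.3,0],[0,0,0.4,0],[0,0,0.4,0],[0,0,0.3,0],[0,0,0.1,0]]]';python3 -m crank '[[[0,0,0,0],[0,0,0,0],[0,0,0,0]]]'; python3 look.py c5.png 40
```

```text
time_s: 20.62
position: [0.5041, -0.0831, 0.2887]
orientation: [-2.377, -2.053, 0.002]
force: [0.9, -0.4, -0.7]
width: 0.204
gripper_force: 58.5
time_s: 21.0
position: [0.5047, -0.0831, 0.2903]
orientation: [2.377, 2.053, 0.001]
force: [1.0, 0.0, -0.2]
width: 0.207
gripper_force: 58.5
[ 0.5047 -0.0831  0.2903] [ 8.e-04  1.e-04 -1.e+00] [ 1.   0.  -0.2] 0.20727688696844893
wrist tip [320.9 223.1] ring [320.6 248.4] port [319.7 215.2]
side tip [323.6 194.1] ring [323.4 171.1] port [324.1 202.7]
crop origins wrist [280 183] side [283 154] scale 5.0
```

View pics/c5.png

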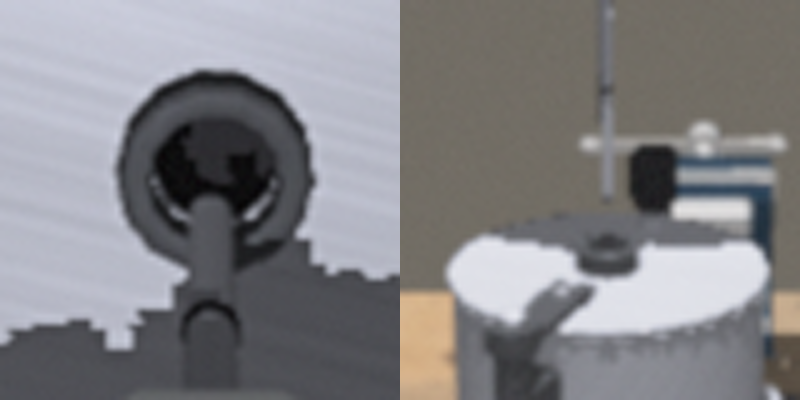

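Wrist view (crop at 5x): port centre at (323.0,217.4) px, stem tip about (322.4,225). With the model's offset applied, the stem is within about 1 mm of the port axis. The side view agrees (stem 324.4, collar 324.6). I lower it slowly, part way first.

```bash
python3 -m crank '[[[0,0.01,0.1,0],[0,0,0.2,0],[0,0,0.2,0],[0,0,0.2,0],[0,0,0.2,0],[0,0,0.1,0],[0,0,0,0],[0,0,0,0]]]'; python3 look.py c6.png 40; python3 - <<'E'
from h import *
d=np.load("last.npz");ps=vision.camera_params("side")
a=d["a"].astype(int).sum(2)//3;b=d["b"].astype(int).sum(2)//3
print("side rows u315-334");print(a[180:212:2,315:335])
print("wrist cols 300-346");print(b[200:256:3,298:348:2])
E
```

```text
time_s: 22.1
position: [0.5052, -0.0832, 0.2401]
orientation: [2.377, 2.053, 0.0]
force: [0.4, 0.4, -1.1]
width: 0.2
gripper_force: 58.5
[ 0.5052 -0.0832  0.2401] [ 4.e-04 -0.e+00 -1.e+00] [ 0.4  0.4 -1.1] 0.2003410448184162
wrist tip [320.9 223.1] ring [320.6 248.4] port [318.7 234. ]
side tip [323.7 213.9] ring [323.4 191.8] port [324.1 202.7]
crop origins wrist [280 183] side [283 173] scale 5.0
side rows u315-334
[[108 109 108 109 113 118 120 110 105 118 116 113 111 111 112 112 112 111
  112 110]
 [110 110 110 125 162 190 187 153 112 120 137 153 154 156 153 145 133 131
  133 132]
 [109 108 108 109 120 133 135 122 107 118 122 128 129 119  96  53  34  33
   34  31]
 [109 107 109 107 108 109 106  96  96 115 113 109 106  87  42  34  34  34
   35  35]
 [108 108 108 109 107 109 106  95  96 114 113 110 107  86  41  31  32  33
   30  27]
 [107 108 109 109 107 108 107  94  95 116 113 108 107  87  39  31  32  31
   33  34]
 [107 109 108 108 109 109 106  89  73  88  98 106 107  86  45  34  34  34
   29  31]
 [109 109 109 108 109 109 107  96 108 136 127 110 108 106  84  42  36  31
   29  32]
[... 1996 characters left out ...]
11  17  84  87  84  80  52   9   9  11
   13  54  66  76  76  58 156]
 [181  68  76  78  61  81  31  10  12  19  85  81  80  81  57  17  14   9
   22  49  28  68  68  61 160]
 [182  92  72  78  77  24  61  40   9  25  85  60  65  81  58   9  10  37
   57  27  31  34  30  94 182]
 [185 143  65  79  79  50  22 111 139  38  25  55  58  36  14  51  79  51
   24  28  34  35  27 130 163]
 [175 179 111  70  77  80  65  26  24  22  67  66  66  66  53  25  24  27
   32  34  34  30  37  78  77]
 [182 181 183 135  65  55  29  33  29  36  68  65  64  67  66  22  30  32
   35  32  30  53  77  76  76]
 [181 159 163  89  72  50  29  32  31  48  65  66  65  65  65  34  33  31
   31  36  73  79  76  76  76]]
```

The stem is centred in the bore (bore centre u≈322, stem ≈322; v matches too). The ring is at side row 192 against a predicted 191.8, which leaves 27 mm to go.

```bash
python3 -m crank '[[[0,0,0.1,0],[0,0,0.15,0],[0,0,0.15,0],[0,0,0.1,0],[0,0,0.04,0],[0,0,0,0],[0,0,0,0],[0,0,0,0]]]'; python3 look.py c7.png 40; python3 - <<'E'
from h import *
d=np.load("last.npz");a=d["a"].astype(int).sum(2)//3;b=d["b"].astype(int).sum(2)//3
print(a[194:212,315:335]);print(b[224:275:3,294:352:2])
E
```

```text
time_s: 23.2
position: [0.5051, -0.0832, 0.213]
orientation: [2.377, 2.053, 0.0]
force: [0.0, 0.4, -0.7]
width: 0.2
gripper_force: 58.5
[ 0.5051 -0.0832  0.213 ] [ 2.e-04  0.e+00 -1.e+00] [ 0.   0.4 -0.7] 0.20025889066901645
wrist tip [320.8 223. ] ring [320.6 248.3] port [318.6 247.5]
side tip [323.9 224.4] ring [323.6 202.6] port [324.1 202.7]
crop origins wrist [280 183] side [283 184] scale 5.0
[[109 111 108 109 108 108 109 110 113 117 113 110 108 106  85  44  34  33
   33  32]
 [108 110 109 108 109 107 108 108 113 118 115 108 108 109  94  66  45  38
   36  37]
 [102 104 107 109 108 109 106 108 111 118 111 104 108 108 106  93  73  66
   62  62]
 [ 96 101 107 106 108 109 106 106 110 117 109 103 108 108 107 102  97  99
   98  96]
 [106 107 107 108 106 106 107 106 110 116 111 104 107 107 106 105 103 110
  114 112]
 [107 109 107 107 107 106 106 103 107 117 110 104 106 106 107 104 107 112
  115 115]
 [108 108 108 106 104 100  97  94 104 117 108  94  95  98 104 109 109 110
  112 112]
 [105 108 109 103  92  80  72  74  96 113 102  74  70  77  95 108 108 108
  109 109]
 [106 108 105  99 
[... 2190 characters left out ...]
 42  23  59  51  17  38  65  64  64  65  64  15
   10  45  69  29  24  33  32  33  29  74  75]
 [179 158 124  66  56  32  28  42  40  44  71  70  70  69  68  69  68  72
   75  50  40  35  27  31  32  27  55  76  73]
 [173 129  70  57  70  88  95  97  96  97  95  96  95  95  95  94  95  94
   96  95  95  95  92  74  30  35  73  77  76]
 [159 121  75  77  83  93  95  96  95  95  95  94  96  95  95  94  95  95
   94  94  94  94  91  90  62  76  74  74  74]
 [117  74  75  76  88  93  94  95  96  96  95  95  95  94  95  95  95  95
   94  94  95  94  91  89  75  76  75  75  75]
 [ 74  75  75  75  90  94  95  97  96  95  96  95  95  96  96  95  95  96
   95  95  96  95  92  89  77  77  77  77  76]]
```

```bash
python3 -c "
from station import robot
print(robot.finish_job())"
```

```text
the job is handed in; nothing more can be done
None
```

I handed the job in at about 23 s: the cover is shut against its stop, and the thermometer is held upright in the middle of the port with its ring level with the port's top to about 1 mm; I saw no sign of contact in the wrist force or camera checks.

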